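# Third hand for fitting a dispenser tap

## Robot

A 6-joint arm with a two-finger parallel gripper is mounted at the origin on a cart in front of the work surface, level with it; the furniture and walls round the work are solid. World frame = base frame: x ahead of the robot, y to its left, z up, the work surface at z = 0. Lengths are in m, angles in rad, forces in N, time in s.
With the tool pointing down it reaches from about 0.325 to 0.775 m from the base axis. Payload 5.5 kg.
Tool frame: the origin (TCP) lies midway between the tips of the shut fingers; the grasp point (between the pads) lies 19 mm behind it; x points along the fingers, y is the direction in which the jaws open and shut, and the axes are right-handed (so a half turn about x gives the same grasp; the last joint's range is limited). The gripper opens to 88 mm and grips with 3 to 60 N. Pads are 20 mm wide; open, the fingers measure 115 mm over their backs; the gripper's body (75 mm by 178 mm) begins 61 mm behind the grasp point.
Start: joints at [-1.265, 0.091, 1.231, -0, 1.82, -0.057], TCP at [0.213, -0.561, 0.223] pointing down, gripper open.
Joint ranges: [-2.87, 2.87], [-0.86, 2.18], [0.17, 2.46], [-1.51, 4.65], [0.06, 2.69], [-2.65, 2.65]. Speed limits (rad/s): [2.57, 2.57, 3.01, 3.14, 3.14, 3.14].

## Interface

Orientations are given as a 3x3 rotation matrix whose columns are the frame's x, y, z axes.
In Python, from plant import manip, read_camera, workorder gives the robot as it stands.
- The arm moves only by the tool send_rows, never from a script. Its argument "commands" is one flat list of numbers, 5 for each row, row after row: the gripper's target within -1 to 1 (shut at 1, half-way at 0, fully open at -1), then the shift along the world's x, y, z normalised to -1 to 1, where 1 is 80 cm, then the turn about the world's z normalised to -1 to 1, where 1 is 2 pi rad. In form: [fingers, x, y, z, yaw, fingers, x, y, z, yaw, ...]. A call has 1 to 8 rows; each row is the pose to reach, as a shift and turn from the pose measured when the call began, turning the shorter way round; what a row does not reach only later rows make up. A row lasts 1/8 s, in which the tool goes at most 62.5 mm and 10.7 degrees, less where a joint would pass 70% of its speed; a pose out of reach is approached as far as the arm can. A call with a number of a shift or a turn outside -1 to 1 is refused whole. A call with a gripper value outside its range is refused whole. The fingers move at their own pace and stop on an object; "force" is the grip in N (left out, the last holds). Time passes only in rows, so rows that repeat a pose let the fingers close. It gives the time, the measured TCP pose, the force and the opening at its end, in the units of the state.
- manip.read_state(): the state, without advancing time (a new reading comes with each control period).
- read_camera(name): name is "side" or "top"; returns a dict with "color" (384x512x3 uint8, blue, green, red), "fx", "fy", "cx", "cy" (pixels), "R" (3x3) and "t" (3): a world point X has camera coordinates R X + t. Camera axes: x right, y down, z forward; pixel columns grow to the right and rows downward; lengths in m; the calibration is good to about 2 mm. A picture is of the moment at which its call begins. There is no depth.
- workorder.close_job(): hands the job in, once; it reports no verdict.
The state is a dict: "clock": time; "joint_pos": joint angles; "qd": joint speeds; "joint_torque": joint torques, N m; "eef_pos": TCP position; "ee_rot": TCP orientation; "ft_force": force on the tool from outside, world axes, zero at the start; "torque": the same for the moment, N m; "width": finger opening in m.
Only numpy, scipy, OpenCV 4.12 (cv2) and the standard library are available. Lean on these libraries where they do the work, as an engineer would, in place of code of your own. Each camera call takes 0.05 s, during which the arm holds its last target.

## Task

I am fitting the tap to the drinks dispenser: pick up the tap that stands on the worktop, put its threaded shank straight into the hole in the front of the white tank, spout pointing down, and push until the black rubber seal on its flange bears on the tank. Then be my third hand: hold the tap straight and upright and press it steadily against the tank with about 7 N (between 4 and 10), so that the seal is squeezed a bit more than halfway but not flat, while I screw on the nut from inside. Finish while still gripping and pressing it, do not let go; never ram the tap against the tank, and leave the nut and the other things where they stand.

Things in the scene. Friction and masses are not known exactly. Their poses are not given: they have to be found in the camera images.
- spigot: Steel dispenser tap, about 0.24 kg, standing upright on its spout and square flange. Origin at its foot, under its body; z up, x along its axis (22 mm above the foot) towards the threaded shank, y across. Body: block x -35 to +31, z 8 to 36 mm, flat sides 26 mm apart in y. Black lever on top, at most 16 mm wide, x -50 to -4, up to z = 58 mm. Spout: 18 mm stub at x = -24 mm.
- tap_grip (a point): Point on the tap's axis inside the flat-sided body, where to grip it across y: x = -15 mm, 22 mm above the foot.
- tap_flange (a point): Point on the tap's axis at the far face (x = 56 mm) of the square flange, 44 x 44 mm, 6 mm thick, which a 21 mm neck joins to the body. On this face sits a black rubber seal ring of 36 mm diameter, 7 mm proud when free.
- tap_tip (a point): End of the shank, on the tap's axis (x = 98 mm, so 113 mm beyond tap_grip). The grey shank is 16 mm thick (17 over the thread) up to x = 92 mm and tapers to 9 mm at its end.
- seal (a joint): How far the black seal is squeezed towards the flange, in m: 0 free, 0.007 flat. It resists like a spring of 1.6 N per mm (7 N at 4.4 mm; flat at 11 N, beyond that it is hard).
- tank: Drinks dispenser that stands firm: white stoneware tank with blue rim, open on top, 150 deep (x), 160 wide (y), 150 mm high, walls 7 mm, on a beech stand 85 mm high whose 14 mm top board stands out 6 mm all round. Rim 240 mm above the worktop. Origin on the worktop under its centre; x points from its front face (towards the robot) to its back, z up.
- tank_hole (a point): Centre of the 22 mm round tap hole on the outer surface of the tank's front, 75 mm in front of the tank's centre, 130 mm above the worktop; a thin blue ring, 41 mm across, surrounds it. Same axes as the tank: the shank enters along +x.
- nut: Grey hexagonal nut, 33 mm across, 11 mm high, lying on the worktop; origin at the centre of its underside. Leave it.
- mug: Green mug, 86 mm wide, 94 mm high. Leave it.
- spice_a: Spice jar with black lid, 41 mm across, 105 mm high. Leave it.
- spice_b: Spice jar with dark lid, 41 mm across, 105 mm high. Leave it.
- keys: Bunch of keys lying flat, 104 x 115 x 8 mm. Leave it.
- toaster: White toaster, fixed, at the back between tap and tank, about 170 wide (y), 310 deep (x) and 177 mm high; origin on the worktop under its middle. Its front face is 130 mm, its lever (130 to 150 mm up) 156 mm nearer the robot than the origin: carry the tap round in front of it.

How it is judged:
By the outcome, as a careful person would: the job done as asked, in the order asked, and still so for the second after the job is handed in, while the arm keeps its last pose, push and grip.
It also fails if it takes over 45 s, if anything falls off the work surface, if the arm or the gripper's body presses on something with over 40 N, if the wrist force passes 120 N, or if a joint passes its speed limit or range.

## Working session

There is one attempt and no reset: what is moved stays moved. The work goes in short steps, Python scripts to look and compute and a tool call to move; the robot and the scene stay as the last step left them, time stands still between calls to the robot, and variables do not carry over. Pictures are saved under pics/ and viewed, and the job is handed in when it is done.

Besides the shell and the picture viewer there is one more tool, called after ">>>" by a JSON object that holds its "api" and its "payload", one argument or row to a line. send_rows: Moves the arm, as the interface text tells. Its arguments: {"type":"object","properties":{"commands":{"type":"array"},"force":{"type":"number"}},"required":["commands"]}

```bash
mkdir -p pics; python3 - <<'E'
from plant import manip, read_camera, workorder
import cv2
for n in("side","top"):
    c=read_camera(n); cv2.imwrite(f"pics/{n}0.png",c["color"])
    print(n,c["fx"],c["fy"],c["cx"],c["cy"],c["R"],c["t"])
print(manip.read_state())
E
```

```text
side 390.21888953989105 390.21888953989105 254.66162143862041 190.58891810169177 [[-0.86614314 -0.4995158  -0.01673373]
 [-0.22103679  0.41286939 -0.88356189]
 [ 0.44826197 -0.7615923  -0.46801536]] [0.40701247 0.27607618 0.818676  ]
top 478.8069528499767 478.8069528499767 264.53709766427556 191.43367198320811 [[ 2.89504173e-04 -9.99941495e-01 -1.08131099e-02]
 [-9.86194436e-01  1.50506545e-03 -1.65584631e-01]
 [ 1.65591217e-01  1.07117662e-02 -9.86136302e-01]] [-0.10568146  0.54910532  1.334607  ]
{'clock': 0.1, 'joint_pos': array([-1.26469641e+00,  9.17692935e-02,  1.23174930e+00, -2.24336665e-05,
        1.81982516e+00, -5.66920528e-02]), 'qd': array([-0.00039138, -0.00186817, -0.00124008,  0.00089582, -0.0004345 ,
        0.00113038]), 'joint_torque': array([ 4.07979271e-03, -4.47853661e+01, -4.07572353e+01,  6.99883397e-02,
        2.83820916e-02, -1.22176675e-04]), 'eef_pos': array([ 0.21284484, -0.56068683,  0.22163764]), 'ee_rot': array([[-5.48412575e-04,  3.54880224e-01, -9.34911614e-01],
       [ 1.66315456e-03, -9.34910138e-01, -3.54880640e-01],
       [-9.99998467e-01, -1.74952352e-03, -7.75041877e-05]]), 'ft_force': array([-0.72790879, -0.03638501, -0.12408265]), 'torque': array([0.07038212, 0.02968136, 0.03152384]), 'width': 0.08796537107306741}
```

View pics/side0.png

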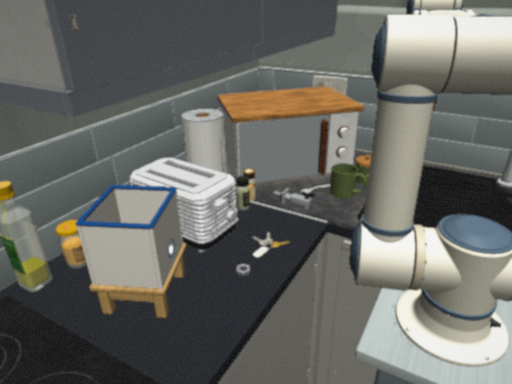

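View pics/top0.png

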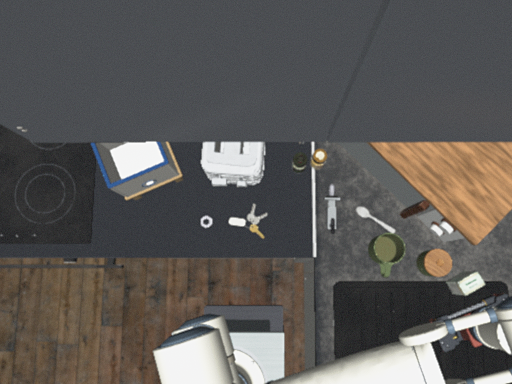

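```bash
python3 - <<'E'
import cv2
t=cv2.imread("pics/top0.png");s=cv2.imread("pics/side0.png")
def cr(im,x,y,w,h,k,n): cv2.imwrite(n,cv2.resize(im[y:y+h,x:x+w],None,fx=k,fy=k,interpolation=cv2.INTER_CUBIC))
cr(t,300,170,64,75,8,"pics/t_tap.png")
cr(t,85,135,105,70,7,"pics/t_tank.png")
cr(s,260,170,90,50,8,"pics/s_tap.png")
cr(s,75,175,120,140,4,"pics/s_tank.png")
E
```

```text
(no output)
```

View pics/t_tap.png

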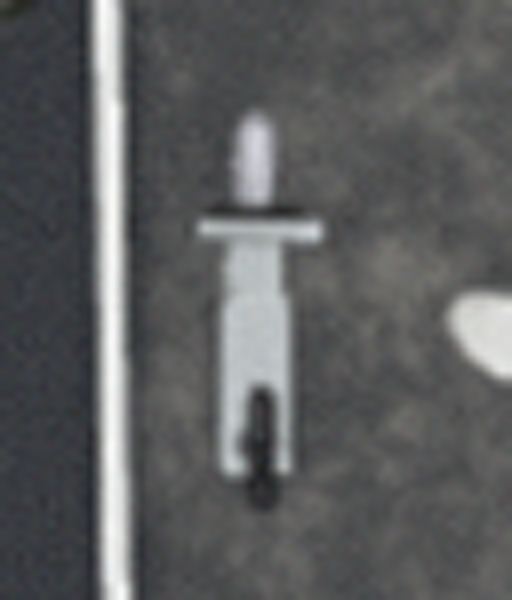

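View pics/t_tank.png

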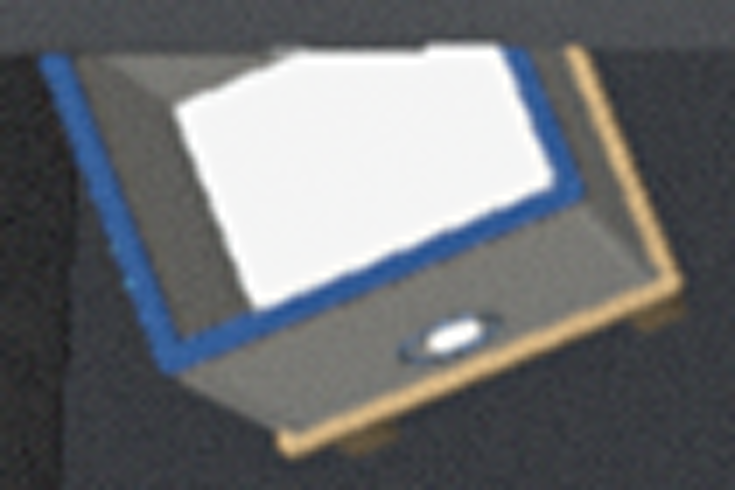

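View pics/s_tap.png

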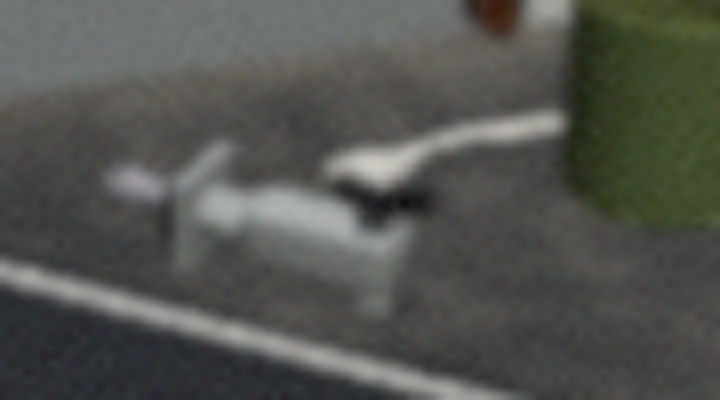

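View pics/s_tank.png

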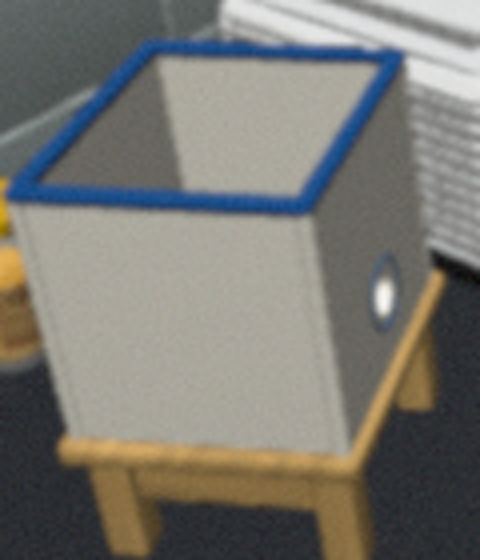

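```bash
cat > h.py <<'E'
import numpy as np
from scipy.optimize import least_squares
from plant import manip, read_camera
def cam(n):
    return read_camera(n)
def proj(c,X):
    p=np.asarray(X)@np.array(c["R"]).T+c["t"]; return np.c_[p[:,0]/p[:,2]*c["fx"]+c["cx"],p[:,1]/p[:,2]*c["fy"]+c["cy"]]
def uncrop(P,x,y,k): return (np.array(P,float)+.5)/k-.5+[x,y]
def fit(obs,x0):
    # obs list of (cam, local Nx3 m, px Nx2)
    def W(p,L):
        c,s=np.cos(p[2]),np.sin(p[2]); return np.array(L)@np.array([[c,s,0],[-s,c,0],[0,0,1]])+[p[0],p[1],0]
    f=lambda p:np.concatenate([(proj(c,W(p,L))-px).ravel() for c,L,px in obs])
    r=least_squares(f,x0,loss='soft_l1'); return r.x,[ (proj(c,W(r.x,L))-px).round(2) for c,L,px in obs]
E
python3 - <<'E'
from h import *
T=cam("top");S=cam("side")
mm=lambda L:np.array(L)/1000
tk=[(T,mm([[-75,80,240],[-75,-80,240],[-81,86,85],[-81,-86,85],[-75,0,130]]),uncrop([[168,372],[583,190],[283,437],[680,280],[452,338]],85,135,7)),
(S,mm([[-75,80,240],[-75,-80,240],[75,80,240],[75,-80,240],[-81,86,85],[-81,-86,85],[-75,0,130]]),uncrop([[305,210],[400,55],[10,193],[150,45],[352,468],[445,273],[384,291]],75,175,4))]
for o in (tk,tk[:1],tk[1:]):
    x,r=fit(o,[.5,.3,.4]); print(x,np.degrees(x[2])); print(*r,sep="\n") if o is tk else 0
    c,s=np.cos(x[2]),np.sin(x[2]); print("hole",x[:2]-.075*np.array([c,s]))
tp=[(T,mm([[98,0,22],[56,22,44],[56,-22,44],[-35,13,36],[-35,-13,36],[31,13,36],[31,-13,36]]),uncrop([[255,108],[196,220],[325,220],[220,474],[292,472],[224,295],[292,295]],300,170,8)),
(S,mm([[98,0,22],[50,22,44],[-35,13,36],[-24,9,0]]),uncrop([[105,180],[198,185],[398,245],[378,315]],260,170,8))]
for o in (tp,tp[:1]):
    x,r=fit(o,[.5,-.2,0]); print(x,np.degrees(x[2])); print(*r,sep="\n") if o is tp else 0
E
```

```text
[0.62725397 0.23871096 0.41703356] 23.89426263180561
[[-1.04  0.  ]
 [-0.61  0.38]
 [-0.2   3.1 ]
 [-0.09  1.01]
 [-0.61  0.08]]
[[ 0.09 -2.28]
 [ 0.72 -2.65]
 [-2.36 -1.47]
 [-1.28 -2.37]
 [ 0.93 -0.91]
 [-0.26 -1.3 ]
 [-0.07  0.05]]
hole [0.55868188 0.2083322 ]
[0.62890591 0.23734888 0.41648517] 23.862842712926117
hole [0.56031717 0.20700773]
[0.62357725 0.24205461 0.4107015 ] 23.531462835466936
hole [0.55481417 0.21211066]
[ 0.47567832 -0.29925163 -0.02069261] -1.18559913719534
[[-0.26  1.31]
 [ 0.45  0.15]
 [-0.34  0.45]
 [ 0.28  0.34]
 [ 0.39  0.77]
 [-0.24 -0.16]
 [ 0.3   0.01]]
[[ 0.14  0.17]
 [-1.59 -0.22]
 [-1.07 -0.33]
 [-1.76 -0.58]]
[ 0.47679214 -0.29882076 -0.02855412] -1.6360306244447476
```

```bash
python3 - <<'E'
from h import *
import cv2
T=cam("top")
def ray(u,v,z):
    d=np.array(T["R"]).T@np.array([(u-T["cx"])/T["fx"],(v-T["cy"])/T["fy"],1]);o=-np.array(T["R"]).T@T["t"]
    return (o+d*(z-o[2])/d[2]).round(4)
for p in [(369,248),(406,248),(387,232),(387,264)]: print("rim",ray(*p,.094))
for p in [(356,210),(372,232),(395,238)]: print("spoon",ray(*p,.005))
for p in [(310,150),(327,150),(319,165)]:print("spice",ray(*p,.105))
for p in [(212,183),(247,183),(203,180),(266,178)]:print("toaster",ray(*p,.14))
for p in [(345,141),(480,245)]:print("micro",ray(*p,.2))
# predicted gripper outline at grasp
x,y=.461,-.299
R=[[x+a,y+b,.085] for a,b in((.0375,.089),(.0375,-.089),(-.0375,-.089),(-.0375,.089))]
im=T["color"].copy(); k=5
P=proj(T,R)
cv2.polylines(im,[P.round().astype(int)],True,(0,0,255),1)
cv2.imwrite("pics/g.png",cv2.resize(im[130:290,280:440],None,fx=3.7,fy=3.7,interpolation=cv2.INTER_CUBIC))
E
```

```text
rim [ 0.3845 -0.3905  0.094 ]
rim [ 0.3845 -0.4908  0.094 ]
rim [ 0.428  -0.4412  0.094 ]
rim [ 0.3415 -0.4375  0.094 ]
spoon [ 0.5    -0.3747  0.005 ]
spoon [ 0.4353 -0.4192  0.005 ]
spoon [ 0.4178 -0.4854  0.005 ]
spice [ 0.6561 -0.2336  0.105 ]
spice [ 0.656 -0.281  0.105]
spice [ 0.6132 -0.2579  0.105 ]
toaster [0.5564 0.0344 0.14  ]
toaster [ 0.5562 -0.0599  0.14  ]
toaster [0.5646 0.0589 0.14  ]
toaster [ 0.5698 -0.111   0.14  ]
micro [ 0.6554 -0.3165  0.2   ]
micro [ 0.3867 -0.6453  0.2   ]
```

View pics/g.png

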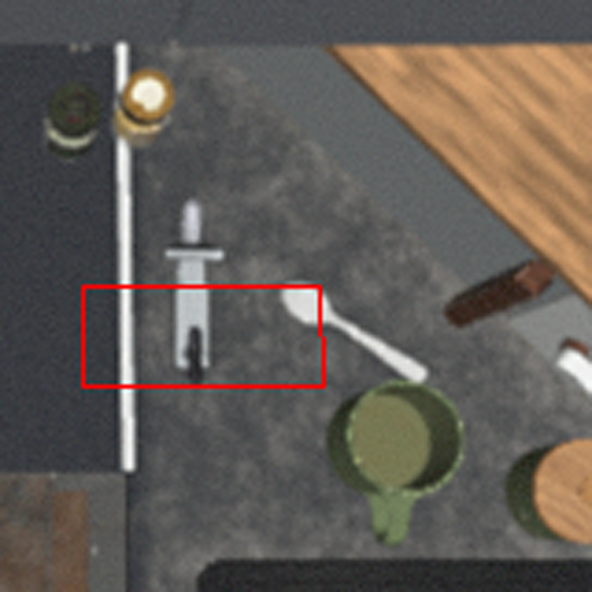

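>>> {"api": "send_rows", "payload": {
  "commands": [-0.36,0.04,0.042,0,-0.008,-0.36,0.085,0.09,0,-0.017,-0.36,0.13,0.137,0,-0.026,-0.36,0.175,0.184,0,-0.035,-0.36,0.22,0.232,0,-0.044,-0.36,0.262,0.276,0,-0.053,-0.36,0.295,0.31,0,-0.06,-0.36,0.31,0.327,0,-0.0617],
  "force": 30
}}

```text
clock: 1.25
eef_pos: [0.4621, -0.2975, 0.2219]
ee_rot: [[0.0, -0.023, -1.0], [0.001, -1.0, 0.023], [-1.0, -0.001, -0.0]]
ft_force: [-0.4, 0.4, -0.3]
width: 0.0597
```

>>> {"api": "send_rows", "payload": {
  "commands": [-0.36,0,-0.002,-0.04,0,-0.36,0,-0.002,-0.1,0,-0.36,0,-0.002,-0.16,0,-0.36,0,-0.002,-0.19,0,-0.36,0,-0.002,-0.19,0]
}}

```text
clock: 1.88
eef_pos: [0.4608, -0.2981, 0.0673]
ee_rot: [[-0.004, -0.023, -1.0], [0.004, -1.0, 0.023], [-1.0, -0.004, 0.004]]
ft_force: [-0.1, 1.6, -1.0]
width: 0.0596
```

```bash
python3 - <<'E'
from h import *
import cv2
S=cam("side");T=cam("top");print(manip.read_state()["eef_pos"])
a=cv2.resize(S["color"][120:240,240:380],None,fx=5,fy=5,interpolation=cv2.INTER_CUBIC)
cv2.imwrite("pics/s1.png",a)
cv2.imwrite("pics/t1.png",cv2.resize(T["color"][150:270,270:410],None,fx=5,fy=5,interpolation=cv2.INTER_CUBIC))
E
```

```text
[ 0.46247016 -0.29934895  0.07103157]
```

View pics/s1.png

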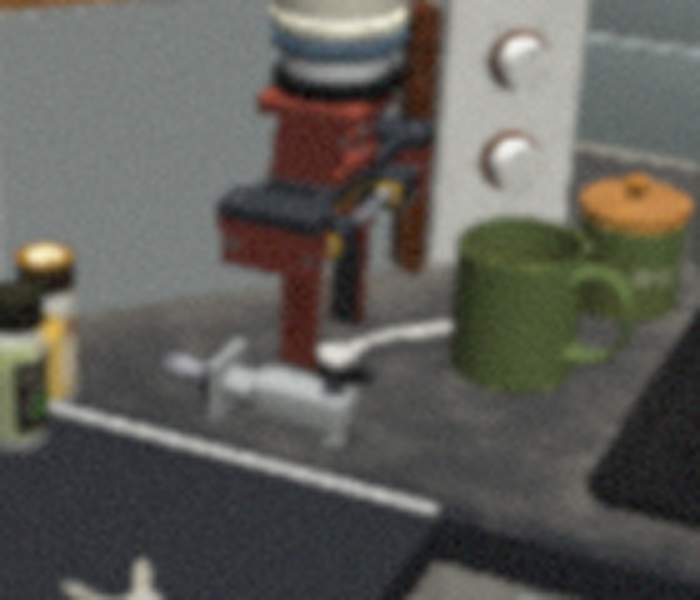

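View pics/t1.png

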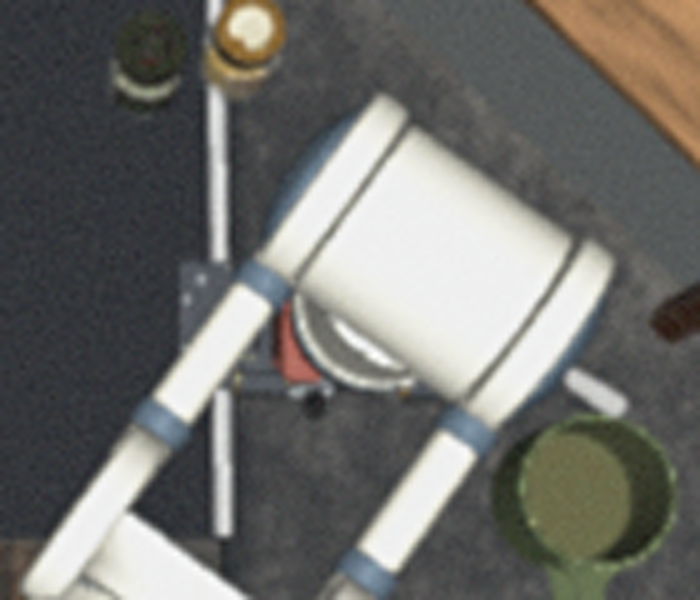

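```bash
python3 - <<'E'
from h import *
S=cam("side")
s=manip.read_state();p=s["eef_pos"];y=s["ee_rot"][:,1];print(p)
for q in (p,p+.03*y,p-.03*y): print((proj(S,[q])-[240,120])*5+2)
g=np.array([.461,-.299,.022]);print((proj(S,[g])-[240,120])*5+2)
E
```

```text
[ 0.4628507  -0.29961284  0.07180036]
[[322.36861629 333.57236439]]
[[342.3535083  314.76264242]]
[[301.63230885 353.08931636]]
[[321.33715434 404.07253301]]
```

>>> {"api": "send_rows", "payload": {
  "commands": [-0.36,-0.002,0,-0.03,0,-0.36,-0.002,0,-0.065,0,-0.36,-0.002,0,-0.082,0,-0.36,-0.002,0,-0.084,0,-0.36,-0.002,0,-0.084,0]
}}

```text
clock: 2.65
eef_pos: [0.462, -0.3001, 0.006]
ee_rot: [[0.004, -0.023, -1.0], [-0.001, -1.0, 0.023], [-1.0, 0.001, -0.004]]
ft_force: [0.0, -0.8, 0.3]
width: 0.0595
```

>>> {"api": "send_rows", "payload": {
  "commands": [0,0,0,-0.002,0,0.5,0,0,-0.002,0,1,0,0,-0.002,0,1,0,0,-0.002,0,1,0,0,-0.002,0,1,0,0,-0.002,0],
  "force": 40
}}

```text
clock: 3.4
eef_pos: [0.462, -0.2999, 0.0046]
ee_rot: [[0.004, -0.023, -1.0], [-0.001, -1.0, 0.023], [-1.0, 0.001, -0.004]]
ft_force: [-0.2, 1.3, 1.8]
width: 0.0256
```

>>> {"api": "send_rows", "payload": {
  "commands": [1,0,0,0.03,0,1,0,0,0.08,0,1,-0.015,0.01,0.125,0,1,-0.045,0.04,0.15,0,1,-0.075,0.085,0.165,0.005,1,-0.1,0.13,0.17,0.01,1,-0.115,0.17,0.17,0.015,1,-0.12,0.2,0.17,0.02]
}}

```text
clock: 4.4
eef_pos: [0.3652, -0.139, 0.1401]
ee_rot: [[0.004, 0.103, -0.995], [-0.001, -0.995, -0.103], [-1.0, 0.001, -0.004]]
ft_force: [0.0, 0.4, -2.2]
width: 0.026
```

>>> {"api": "send_rows", "payload": {
  "commands": [1,0,0.04,0,0.006,1,0,0.095,0,0.012,1,0.005,0.155,0,0.02,1,0.01,0.215,-0.01,0.028,1,0.025,0.27,-0.02,0.036,1,0.045,0.315,-0.03,0.044,1,0.06,0.345,-0.034,0.0497,1,0.07,0.355,-0.034,0.0497]
}}

```text
clock: 5.4
eef_pos: [0.4209, 0.1459, 0.1118]
ee_rot: [[0.002, 0.405, -0.914], [-0.0, -0.914, -0.405], [-1.0, 0.001, -0.001]]
ft_force: [-0.4, -0.3, -2.2]
width: 0.0256
```

```bash
cat > look.py <<'E'
import sys,cv2
from h import *
n=sys.argv[1]
S=cam("side");T=cam("top")
def cr(c,x,y,w,h,k,f): cv2.imwrite(f,cv2.resize(c["color"][y:y+h,x:x+w],None,fx=k,fy=k,interpolation=cv2.INTER_CUBIC))
cr(T,110,140,100,75,8,f"pics/{n}_t.png"); cr(S,130,210,100,75,8,f"pics/{n}_s.png")
s=manip.read_state();print(s["clock"],s["eef_pos"],s["ee_rot"].round(4),s["ft_force"],s["torque"],s["width"])
E
python3 look.py a
```

```text
5.5 [0.42132471 0.14501826 0.11240016] [[ 2.800e-03  4.037e-01 -9.149e-01]
 [-4.000e-04 -9.149e-01 -4.037e-01]
 [-1.000e+00  1.500e-03 -2.400e-03]] [-0.22592306 -0.36560962 -1.19589181] [-0.08012814  0.09278799  0.0012228 ] 0.025469433319365315
```

View pics/a_t.png

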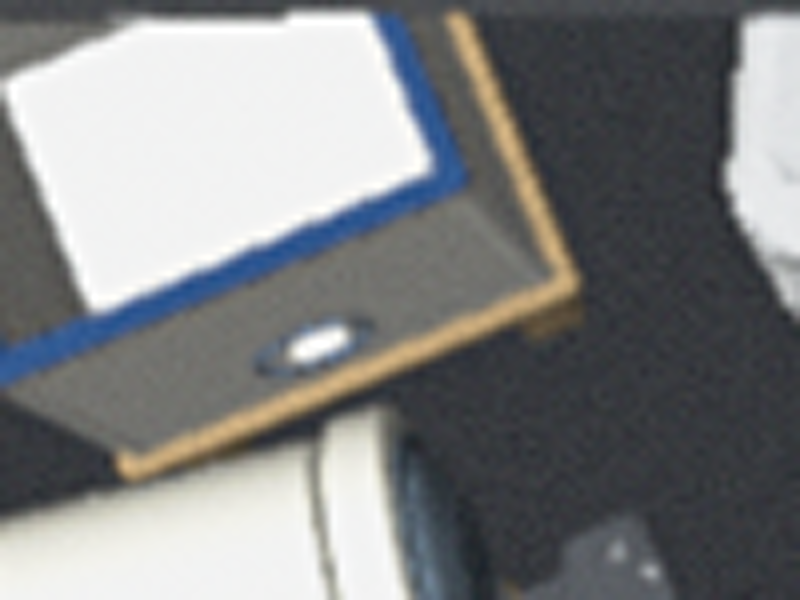

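View pics/a_s.png

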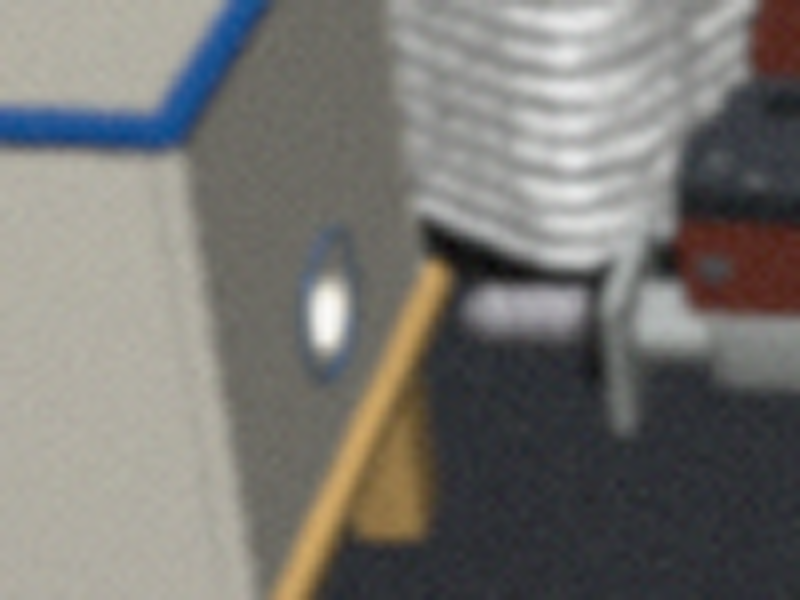

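```bash
cat > est.py <<'E'
from h import *
S=cam("side");T=cam("top")
def ray(c,u,v,z):
    d=np.array(c["R"]).T@np.array([(u-c["cx"])/c["fx"],(v-c["cy"])/c["fy"],1]);o=-np.array(c["R"]).T@c["t"]
    return o+d*(z-o[2])/d[2]
def U(c,P):
    return uncrop([P],*((110,140,8) if c is T else (130,210,8)))[0]
def tap(s,d):
    # point at d ahead of the grasp centre; tap axis 1.6mm below pad centre? grip at z tcp=.0046 -> axis 22mm => .0174 behind TCP
    R=s["ee_rot"]; return s["eef_pos"]-.0174*R[:,0]-d*R[:,2]
E
python3 - <<'E'
from est import *
print("hole top",ray(T,*U(T,(316,346)),.13),"side",ray(S,*U(S,(328,306)),.13))
s=manip.read_state()
for d in (.1135,.065,.071): 
    p=tap(s,d); print(d,p,(proj(S,[p])-[130,210]+.5)*8-.5)
# path of tip for continuing
for n,h in (("top",ray(T,*U(T,(316,346)),.13)),("side",ray(S,*U(S,(328,306)),.13)),("fit",np.array([.5587,.2083,.13]))):
    print(n,(proj(S,[h])-[130,210]+.5)*8-.5,(proj(T,[h])-[110,140]+.5)*8-.5)
E
```

```text
hole top [0.55903728 0.20689848 0.13      ] side [0.55771054 0.20942616 0.13      ]
0.1135 [0.52491395 0.18991452 0.1305948 ] [[468.28498497 301.1622913 ]]
0.065 [0.48052015 0.17038455 0.13045156] [[643.62479161 310.77067518]]
0.071 [0.48601216 0.17280063 0.13046928] [[621.82156553 309.57588793]]
top [[330.4087755  299.73939179]] [[316. 346.]]
side [[328. 306.]] [[308.42045248 349.85329197]]
fit [[327.94838726 302.78696934]] [[311.84503808 346.98324358]]
```

```bash
python3 - <<'E'
from est import *
import cv2
ims=[read_camera("side")["color"].astype(float) for _ in range(6)]
im=np.mean(ims,0).astype(np.uint8)
k=14
c=cv2.resize(im[230:275,180:236],None,fx=k,fy=k,interpolation=cv2.INTER_CUBIC).copy()
cv2.imwrite("pics/b1.png",c)
s=manip.read_state()
def q(p): return tuple(((proj(S,[p])[0]-[180,230]+.5)*k-.5).round().astype(int))
up=-s["ee_rot"][:,0]
for off in(0,.0085,-.0085):
    cv2.line(c,tuple(map(int,q(tap(s,.113)+off*up))),tuple(map(int,q(tap(s,.05)+off*up))),(0,0,255),1)
y=s["ee_rot"][:,1]
for d in(.065,.071):
    P=[tap(s,d)+a*.022*up+b*.022*y for a,b in((1,1),(1,-1),(-1,-1),(-1,1))]
    cv2.polylines(c,[np.array([q(p) for p in P],np.int32)],True,(0,255,0),1)
cv2.imwrite("pics/b2.png",c)
E
```

```text
(no output)
```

View pics/b1.png

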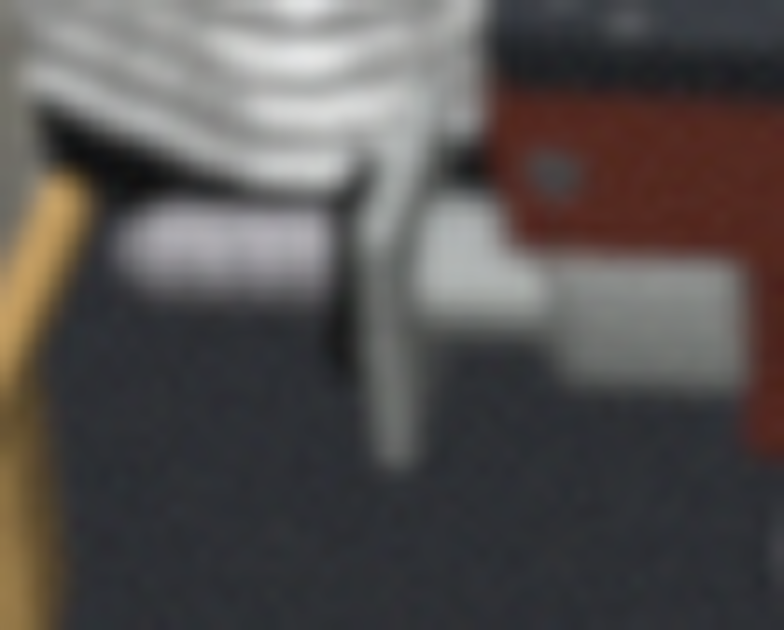

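View pics/b2.png

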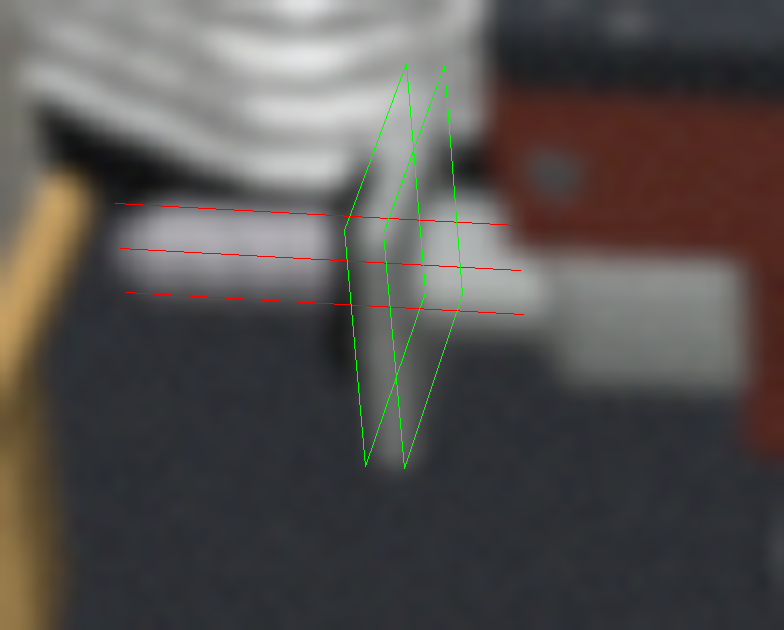

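```bash
python3 - <<'E'
from est import *
import cv2
k=24
im=np.mean([read_camera("side")["color"].astype(float) for _ in range(4)],0).astype(np.uint8)
c=cv2.resize(im[235:262,158:188],None,fx=k,fy=k,interpolation=cv2.INTER_CUBIC)
im=np.mean([read_camera("top")["color"].astype(float) for _ in range(4)],0).astype(np.uint8)
d=cv2.resize(im[174:194,136:164],None,fx=k,fy=k,interpolation=cv2.INTER_CUBIC)
def ring(C,off,img,h,yaw,col):
    x=np.array([np.cos(yaw),np.sin(yaw),0]);y=np.array([-x[1],x[0],0])
    for r in(.0205,.011):
        a=np.linspace(0,2*np.pi,60);P=h+np.outer(np.cos(a)*r,y)+np.outer(np.sin(a)*r,[0,0,1])
        cv2.polylines(img,[((proj(C,P)-off+.5)*k-.5).round().astype(np.int32)],True,col,1)
cv2.imwrite("pics/c1.png",c);cv2.imwrite("pics/c2.png",d)
for h,col in((np.array([.5590,.2069,.13]),(0,0,255)),(np.array([.5577,.2094,.13]),(0,255,0))):
    ring(S,[158,235],c,h,.4165,col);ring(T,[136,174],d,h,.4165,col)
cv2.imwrite("pics/c3.png",np.vstack([c,np.pad(d,((0,0),(0,48),(0,0)))])[:, :])
cv2.imwrite("pics/c1o.png",c);cv2.imwrite("pics/c2o.png",d)
E
```

```text
(no output)
```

View pics/c1o.png

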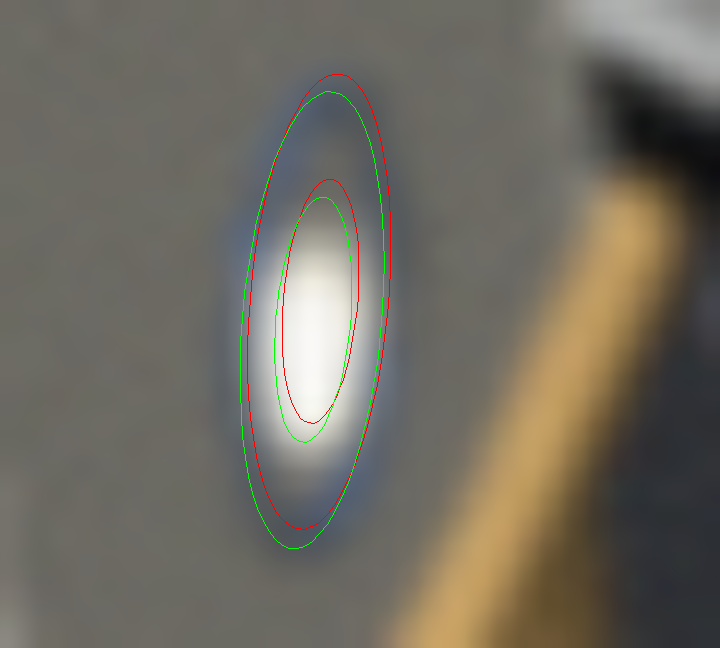

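View pics/c2o.png

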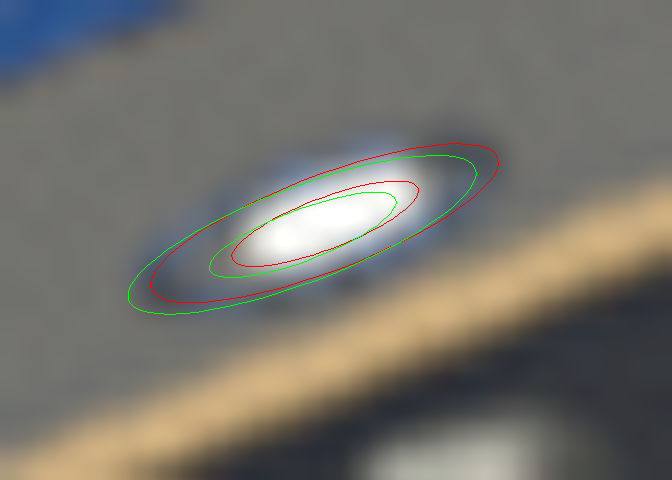

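```bash
python3 - <<'E'
from est import *
us=uncrop([[310,325]],158,235,24);ut=uncrop([[312,219]],136,174,24)
f=lambda X:np.r_[(proj(S,[X])-us)[0]/390*900,(proj(T,[X])-ut)[0]/479*1200]
r=least_squares(f,[.56,.21,.13]);print(r.x,r.fun)
r2=least_squares(lambda p:f(np.r_[p,.13]),[.56,.21]);print(r2.x,r2.fun)
s=manip.read_state();a=-s["ee_rot"][:,2]
n=np.array([-a[1],a[0],0])
print(np.degrees(np.arctan2(a[1],a[0])))
for h in(r.x,np.r_[r2.x,.13]): print("lateral err hole-tap",n@(h-tap(s,.113)),"gap tip->face",a@(h-tap(s,.113)))
E
```

```text
[0.55945607 0.20859476 0.128267  ] [-0.33373524 -0.07340472  0.21172929  0.33362198]
[0.55882029 0.20892681] [-0.26569421 -1.19214854 -0.51595913  0.61739002]
23.81313473156923
lateral err hole-tap 0.0022945966544280242 gap tip->face 0.0392541341175591
lateral err hole-tap 0.002855069169041553 gap tip->face 0.038812644165216785
```

>>> {"api": "send_rows", "payload": {
  "commands": [1,0.007,0.005,-0.0016,0,1,0.018,0.011,-0.0016,0,1,0.025,0.015,-0.0016,0,1,0.027,0.0155,-0.0016,0,1,0.027,0.0155,-0.0016,0]
}}

```text
clock: 7.22
eef_pos: [0.4428, 0.1574, 0.1115]
ee_rot: [[0.003, 0.404, -0.915], [0.0, -0.915, -0.404], [-1.0, 0.001, -0.003]]
ft_force: [0.2, -0.5, -1.8]
width: 0.0259
```

```bash
cat > chk.py <<'E'
import sys
from est import *
import cv2
k=14;ox,oy=155,225
im=np.mean([read_camera("side")["color"].astype(float) for _ in range(4)],0).astype(np.uint8)
c=cv2.resize(im[oy:oy+42,ox:ox+57],None,fx=k,fy=k,interpolation=cv2.INTER_CUBIC).copy()
s=manip.read_state()
cv2.imwrite(f"pics/{sys.argv[1]}r.png",c)
def q(p): return tuple(map(int,((proj(S,[p])[0]-[ox,oy]+.5)*k-.5).round()))
up=-s["ee_rot"][:,0]
for off in(0,.0085,-.0085): cv2.line(c,q(tap(s,.16)+off*up),q(tap(s,.05)+off*up),(0,0,255),1)
cv2.imwrite(f"pics/{sys.argv[1]}.png",c)
a=-s["ee_rot"][:,2];n=np.array([-a[1],a[0],0]);h=np.array([.5591,.2088,.1295])
print(s["clock"],s["eef_pos"],a,np.degrees(np.arctan2(a[1],a[0])),s["ft_force"],s["torque"],s["width"])
e=h-tap(s,.113);print("lat",n@e,"fwd",a@e,"up",e[2]-a[2]*(a@e), "ft fwd",a@s["ft_force"])
E
python3 chk.py d
```

```text
7.525 [0.44269246 0.15735854 0.1116808 ] [0.91489416 0.40367686 0.00369734] 23.808411756801927 [-0.16847595  0.87652548 -1.7912696 ] [ 0.00013174  0.11782318 -0.06832778] 0.02562420802037292
lat 5.077784144179684e-05 fwd 0.014332185973576453 up -5.145988178012967e-05 ft fwd 0.193072458683999
```

View pics/d.png

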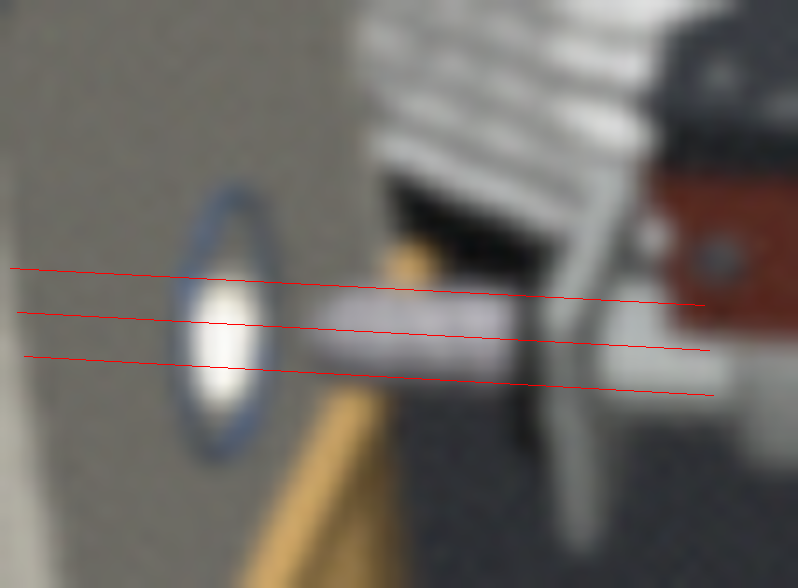

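>>> {"api": "send_rows", "payload": {
  "commands": [1,0.006,0.0026,0,0,1,0.012,0.0053,0,0,1,0.018,0.0079,0,0,1,0.023,0.0101,0,0,1,0.0265,0.0117,0,0,1,0.0275,0.0121,0,0,1,0.0275,0.0121,0,0]
}}

```text
clock: 8.4
eef_pos: [0.4647, 0.167, 0.1116]
ee_rot: [[0.004, 0.404, -0.915], [0.0, -0.915, -0.404], [-1.0, 0.001, -0.004]]
ft_force: [-0.8, 0.7, -2.0]
width: 0.0256
```

```bash
python3 chk.py e
```

```text
8.7 [0.4646435  0.16701204 0.11175824] [0.91488032 0.40370715 0.00381281] 23.810319546183397 [ 0.37572871  0.13521664 -2.42365453] [-0.04097246  0.015626   -0.02760754] 0.025720920818685163
lat 7.605677934766838e-05 fwd -0.009645864436295596 up -5.2167536305445424e-05 ft fwd 0.3890937990815281
```

View pics/e.png

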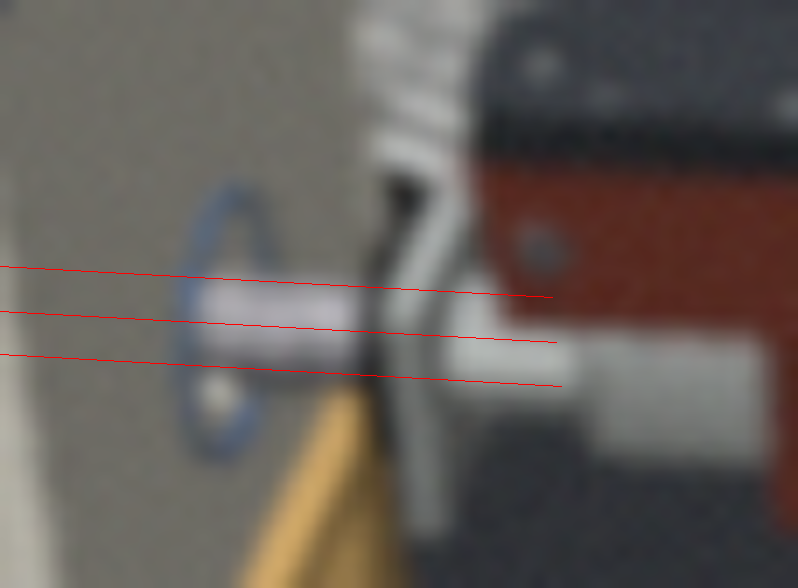

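>>> {"api": "send_rows", "payload": {
  "commands": [1,0.005,0.0022,-0.0005,0,1,0.01,0.0044,-0.0006,0,1,0.015,0.0066,-0.0006,0,1,0.019,0.0084,-0.0006,0,1,0.0206,0.0091,-0.0006,0,1,0.0206,0.0091,-0.0006,0]
}}

```text
clock: 9.45
eef_pos: [0.4812, 0.1743, 0.1112]
ee_rot: [[0.004, 0.404, -0.915], [0.0, -0.915, -0.404], [-1.0, 0.001, -0.004]]
ft_force: [-0.2, 0.1, -1.8]
width: 0.0257
```

```bash
python3 chk.py f
```

```text
9.75 [0.48108967 0.17425778 0.11134188] [0.91491576 0.40362556 0.00394485] 23.80522309247403 [-0.3478533  -0.16659987 -3.03837186] [-0.02954625 -0.00350625 -0.02874681] 0.02564431615374074
lat 9.376598103256961e-05 fwd -0.027613362706110617 up 0.00042143721442108395 ft fwd -0.3974863523490865
```

View pics/f.png

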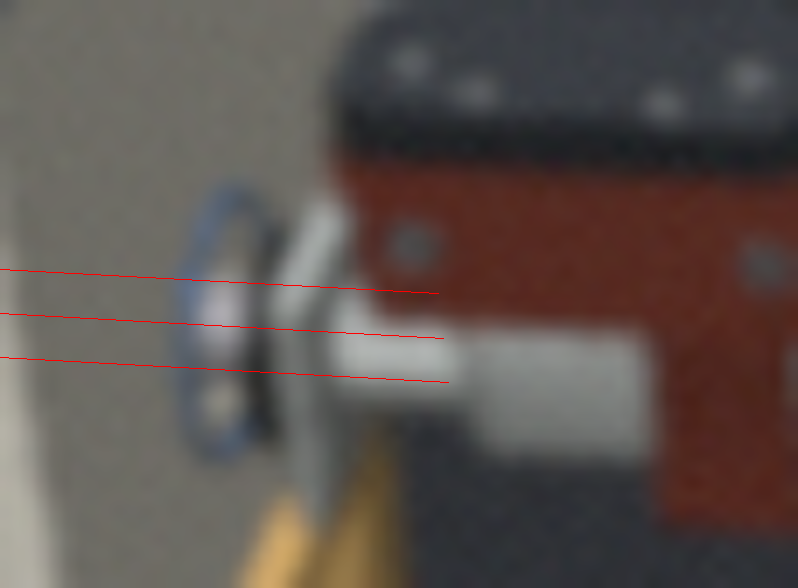

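>>> {"api": "send_rows", "payload": {
  "commands": [1,0.002,0.0009,0,0,1,0.004,0.0018,0,0,1,0.0057,0.0025,0,0,1,0.0057,0.0025,0,0]
}}

```text
clock: 10.25
eef_pos: [0.4857, 0.1763, 0.1113]
ee_rot: [[0.004, 0.404, -0.915], [0.0, -0.915, -0.404], [-1.0, 0.001, -0.004]]
ft_force: [0.8, 1.0, -1.6]
width: 0.0257
```

```bash
cat > ft.py <<'E'
from est import *
import sys
F=[];Q=[]
for i in range(int(sys.argv[1])):
    read_camera("top"); s=manip.read_state();F.append(s["ft_force"]);Q.append(s["torque"])
F=np.array(F);m=F.mean(0);a=-s["ee_rot"][:,2];n=np.array([-a[1],a[0],0]);e=np.array([.5591,.2088,.1295])-tap(s,.113)
print(s["clock"],s["eef_pos"].round(5),"fwd F",a@m,"sd",(F@a).std(),"lat",n@m,"z",m[2],"T",np.mean(Q,0).round(3),"w",s["width"],"e fwd",a@e,"lat",n@e,"up",e[2])
print(a.round(4), s["ee_rot"][:,1].round(4))
E
python3 ft.py 10
```

```text
10.85 [0.48565 0.17626 0.11134] fwd F -0.16931468515542605 sd 0.45271485086640734 lat 0.20101107166956692 z -2.126344644916615 T [-0.045  0.079  0.007] w 0.025937898605089896 e fwd -0.03259205832942206 lat 0.00010328703181300091 up 0.00031642405880449864
[0.9149 0.4036 0.004 ] [ 0.4036 -0.9149  0.0013]
```

>>> {"api": "send_rows", "payload": {
  "commands": [1,0.0011,0.0005,0,0,1,0.0023,0.001,0,0,1,0.0034,0.0015,0,0,1,0.0034,0.0015,0,0]
}}

```text
clock: 11.35
eef_pos: [0.4883, 0.1774, 0.1113]
ee_rot: [[0.004, 0.404, -0.915], [0.0, -0.915, -0.404], [-1.0, 0.001, -0.004]]
ft_force: [-0.2, -0.7, -2.1]
width: 0.0258
```

```bash
python3 ft.py 10; python3 chk.py i
```

```text
11.95 [0.48834 0.17743 0.11131] fwd F -1.0698881646260083 sd 0.5329257431134301 lat 0.3018513189434809 z -1.8927753278781 T [-0.087  0.215 -0.014] w 0.025740769807177887 e fwd -0.03552889785292419 lat 0.00012158872853218623 up 0.00035818015088312505
[0.9149 0.4036 0.0039] [ 0.4036 -0.9149  0.0013]
12.25 [0.48835802 0.17747114 0.11133096] [0.91489897 0.40366357 0.00394856] 23.80760358421282 [-1.06841817 -0.4579947  -2.68052378] [-0.04043678  0.17903774 -0.02303705] 0.02605448342561502
lat 8.484598756750701e-05 fwd -0.03556017482679211 up 0.0004634166414185213 ft fwd -1.1729546715692833
```

View pics/i.png

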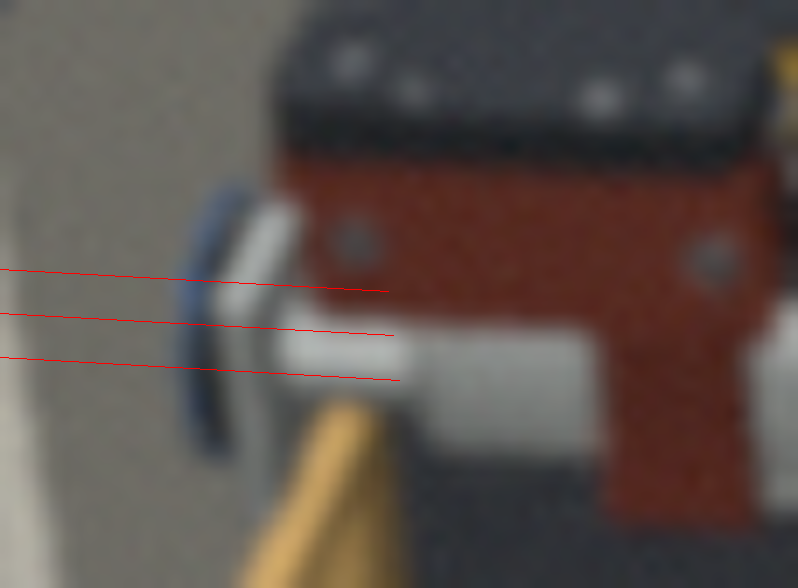

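>>> {"api": "send_rows", "payload": {
  "commands": [1,0.0008,0.0003,0,0,1,0.0016,0.0007,0,0,1,0.0023,0.001,0,0,1,0.0023,0.001,0,0]
}}

```text
clock: 12.75
eef_pos: [0.49, 0.1782, 0.1113]
ee_rot: [[0.004, 0.404, -0.915], [0.0, -0.915, -0.404], [-1.0, 0.001, -0.003]]
ft_force: [-3.8, -1.3, -0.4]
width: 0.0256
```

```bash
python3 ft.py 14
```

```text
13.55 [0.49014 0.17827 0.11126] fwd F -4.236699704203494 sd 0.42266909196373076 lat 0.46088059396565084 z -0.818579292750881 T [-0.209  0.643 -0.017] w 0.02577584516242909 e fwd -0.037521253993812016 lat 6.981891302002368e-05 up 0.0004137907039583333
[0.9149 0.4037 0.0038] [ 0.4037 -0.9149  0.0012]
```

>>> {"api": "send_rows", "payload": {
  "commands": [1,0.0007,0.0003,0,0,1,0.0014,0.0006,0,0,1,0.0021,0.0009,0,0,1,0.0021,0.0009,0,0]
}}

```text
clock: 14.05
eef_pos: [0.4915, 0.1789, 0.1113]
ee_rot: [[0.003, 0.404, -0.915], [0.0, -0.915, -0.404], [-1.0, 0.001, -0.003]]
ft_force: [-6.2, -2.5, 0.5]
width: 0.0258
```

```bash
python3 ft.py 14; python3 chk.py j; python3 -c "
from plant import read_camera;import cv2
for n in('side','top'): cv2.imwrite('pics/j'+n+'.png',read_camera(n)['color'])"
```

```text
14.85 [0.49142 0.17887 0.11128] fwd F -6.952091089688261 sd 0.3527120382263203 lat 0.8078370105490076 z 0.3358059636102067 T [-0.31   0.946 -0.007] w 0.025615689469720277 e fwd -0.03894635844699072 lat 4.5197636127464046e-05 up 0.0005082773359818826
[0.9149 0.4037 0.0027] [ 0.4037 -0.9149  0.0011]
15.15 [0.49142113 0.178848   0.11128732] [0.9149089  0.40365128 0.00271098] 23.806729671040834 [-6.77922988 -2.06607887  0.49991192] [-0.27430644  0.92523683 -0.05508344] 0.025772742827059356
lat 6.414743926392072e-05 fwd -0.03894046778663087 up 0.0006119832542493142 ft fwd -7.034997876577755
```

View pics/jr.png

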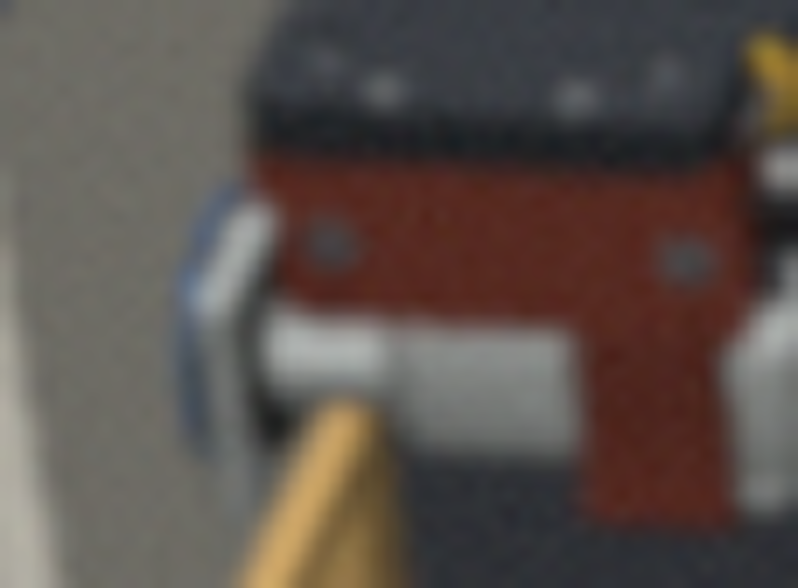

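View pics/jtop.png

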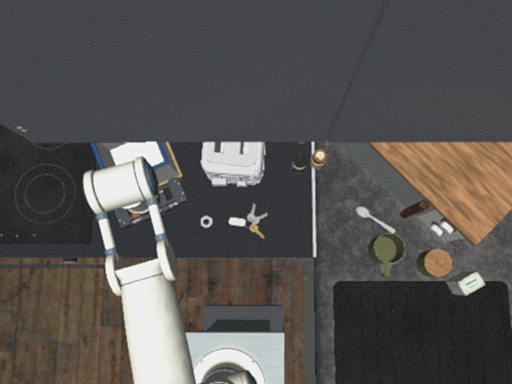

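View pics/jside.png

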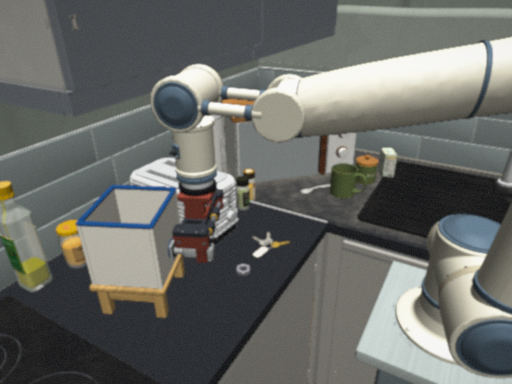

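View pics/j.png

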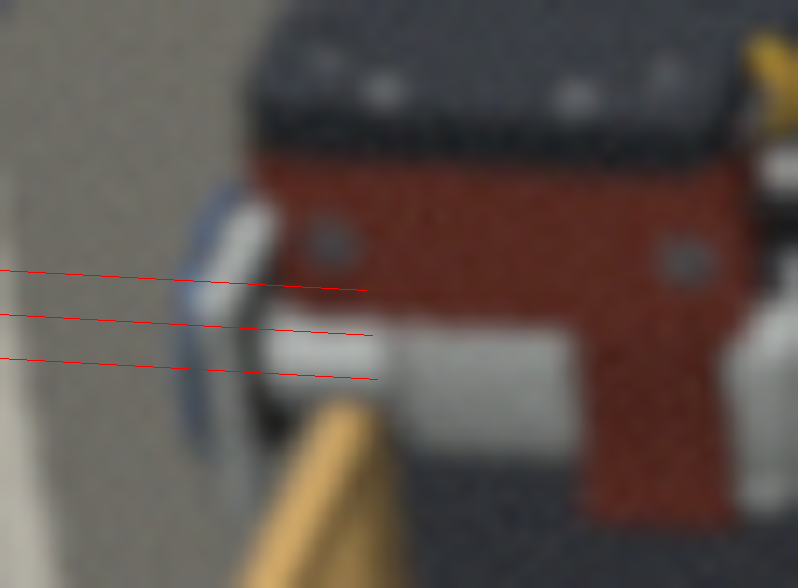

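```bash
python3 ft.py 16
```

```text
16.15 [0.49144 0.17885 0.1113 ] fwd F -6.657870994093787 sd 0.3540466194576053 lat 0.5774537008534966 z -0.1046556601438361 T [-0.319  0.943 -0.024] w 0.02578371070731722 e fwd -0.03895544007926272 lat 6.366881693524219e-05 up 0.0004954206717993626
[0.9149 0.4037 0.0027] [ 0.4037 -0.9149  0.0012]
```

```bash
python3 -c "
from plant import workorder,manip
print(workorder.close_job()); s=manip.read_state(); print(s['clock'],s['ft_force'],s['width'],s['eef_pos'])"
```

```text
the job is handed in; nothing more can be done
None
the job is handed in; nothing more can be done
```

The tap is in the tank hole with the spout down, gripped at about 40 N. It was being pressed against the tank with about 6.6 N when I handed the job in at 16.2 s. I picked it up across its flat sides, carried it round in front of the toaster and put the shank straight in. The last 8 mm or so was done in small steps, and I did not let go.

**Last checks before hand-in:**
- **Push:** 6.7–7.0 N along the tap's axis over the last two readings, or 6.5–6.8 N after subtracting the reading before contact. The force rose by about 1.6 N per mm, which matches the seal's spring.
- **Seal:** squeezed about 4.1 to 4.3 mm of 7 mm. This is worked out from the force and the travel, because I could not see the seal's squeeze directly.
- **Straightness:** the gripper points at 23.8° to the world x axis and my estimate of the tank is 23.5 to 23.9°. Its pitch is within 0.2°, and the side picture shows the tap level and upright in the jaws.
- **Other things:** the final pictures show nothing visibly moved.

**What disagreed:**
- The two cameras differed by about 2 to 3 mm on where the hole is. I used a value between them, and the shank went in without any force.
- While pressing, the vertical force changed by about 2 N. The seal, or possibly the edge of the hole, is carrying most of the tap's weight, so I can't rule out that the shank is lightly touching the rim.
- I could not take a reading after hand-in.

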